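# Crank the sample slide table to its index flag

### The job

Fit the loose crank with the orange handle fully down onto the square shaft end of the blue slide table, then wind it clockwise (seen from above) by its handle until the red pointer on the carriage stands level with the yellow index flag. Leave the crank seated on the shaft and let go.

Things in the scene. Friction and masses are not known exactly. Their poses are not given: they have to be found in the camera images.
- crank: loose 0.33 kg crank, orange handle (the black-handled one does not fit), upright on the bench. Origin: centre of hub underside = mouth of a 23 mm square socket 30 deep. Hub 36 x 36 mm, 58 high, sides along x, y; grip across y: 14 mm arms leave it along +x and -x at z 38-48. Handle: upright free-spinning sleeve, 22 mm dia, 70 mm along +x, z 50-100; the hand holding it need not turn
- shaft_end (a point): square shaft end, upright on the blue gearbox. Point: on its axis at the foot, 111 mm above the bench, where the crank's origin comes when seated. 20 mm square, sides along x, y of this frame (turns with the shaft), 27 mm high, top 14 mm tapered to 10 mm square. Any quarter turn fits. Clockwise from above drives the carriage away, 30 mm a turn; 0.2 N m, stays where left; 1/3 turn back, 3 forward
- pointer (a point): tip of the red pointer (5 mm wide) on the side of the aluminium carriage that carries a white cup, 66 mm above the bench. x: along the rails, away from the shaft
- flag (a point): yellow index flag, a 4 mm thick upright plate on a black clip at the table's edge; point 66 mm above the bench. x: along the rails, away from the shaft. At the start it is 50 to 75 mm farther along x than the pointer, which is 1.7 to 2.5 turns of the crank

How it is judged:
By the outcome, as a careful person would: the job done as asked, in the order asked, and still so for the second after the job is handed in, with the robot touching nothing.
It also fails if it takes over 72 s, if anything falls off the work surface, if the arm or the gripper's body presses on something with over 40 N, if the wrist force passes 120 N, or if a joint passes its speed limit or range.

### The arm

A 6-joint arm with a two-finger parallel gripper is mounted at the origin on the work surface; the furniture and walls round the work are solid. World frame = base frame: x ahead of the robot, y to its left, z up, the work surface at z = 0. Lengths are in m, angles in rad, forces in N, time in s.
With the tool pointing down it reaches from about 0.325 to 0.875 m from the base axis. Payload 4.4 kg.
Tool frame: the origin (TCP) lies between the finger pads; the fingertips stand 19 mm ahead of it and the grasp point (between the pads) is the TCP (tips_ahead is the distance from the TCP to the fingertips, in m); z points along the fingers, y is the direction in which the jaws open and shut (so a half turn about z gives the same grasp; the last joint's range is limited). The gripper opens to 85 mm and grips with 20 to 120 N. Pads are 22 mm wide; open, the fingers measure 114 mm over their backs; the gripper's body (76 mm by 85 mm) begins 54 mm behind the grasp point. The pads swing forward as they close: fully open they stand 13 mm farther back than shut.
Start: joints at [-1.46, 0.207, 1.542, -0, 1.393, -0.15], TCP at [0.149, -0.555, 0.25] pointing down, gripper open.
Joint ranges: [-2.73, 2.73], [-0.86, 2.22], [0.23, 2.46], [-1.11, 4.25], [0.08, 2.63], [-2.82, 2.82]. Speed limits (rad/s): [2.79, 2.79, 3.14, 3.14, 3.14, 3.14].

### API

Orientations are given as a unit quaternion [w, x, y, z].
In Python, from workcell import * gives the robot as it stands. The module is installed in compiled form; this text tells all that it offers.
- The arm moves only by the tool drive_tool, never from a script. Its argument "rows" is a list of rows, each an object of numbers: "tx", "ty", "tz": the shift along the tool's x, y, z in cm; "rx", "ry", "rz": the turn, a rotation vector about the tool's x, y, z in rad. In form: [{"tx": .., "ty": .., "tz": .., "rx": .., "ry": .., "rz": ..}, ...]. A call has 1 to 12 rows; each row is the pose to reach, as a shift and turn from the pose commanded when the call began, along the tool's axes at that moment; what a row does not reach only later rows make up. A row lasts 1/8 s, in which the tool goes at most 62.5 mm and 10.7 degrees, less where a joint would pass 70% of its speed; a pose out of reach is approached as far as the arm can. A call with a gripper value outside its range is refused whole. "fingers" is the finger opening in cm, from 0 to 8.54, set as the call begins (left out, the last holds). The fingers move at their own pace and stop on an object; "newtons" is the grip in N (left out, the last holds). Time passes only in rows, so rows that repeat a pose let the fingers close. It gives the time, the measured TCP pose, the force and the opening at its end, in the units of the state.
- observe(): the state, without advancing time (a new reading comes with each control period).
- read_camera(name): name is "scene" or "side" or "wrist"; returns the picture (400x640x3 uint8, blue, green, red); there is no depth.
- camera_info(name): a dict with "camera_matrix" (3x3 intrinsics, pixels), "dist_coeffs" ([k1, k2, p1, p2, k3] as OpenCV has them; the pictures are not rectified), "extrinsics" (4x4, takes a point from camera to world coordinates). Camera axes: x right, y up, looking along -z (the intrinsics and any distortion apply to the point x, -y, -z); pixel columns grow to the right and rows downward; lengths in m; the calibration is good to about 2 mm. A picture is of the moment at which its call begins: read the wrist's pose just before it. camera_info takes no time and is no camera call; for the wrist camera it gives the pose at the moment of the call.
- sign_off(): hands the job in, once; it reports no verdict.
The state is a dict: "t": time; "joint_positions": joint angles; "dq": joint speeds; "joint_efforts": joint torques, N m; "position": TCP position; "ee_rot": TCP orientation; "force": force on the tool from outside, world axes, zero at the start; "torque": the same for the moment, N m; "width": opening from 0.0 (shut) to 1.0 (fully open).
Only numpy, scipy, OpenCV 4.12 (cv2) and the standard library are available. Lean on these libraries where they do the work, as an engineer would, in place of code of your own. Each camera call takes 0.05 s, during which the arm holds its last target. There are 200 camera calls.

## Working session

There is one attempt and no reset: what is moved stays moved. The work goes in short steps, Python scripts to look and compute and a tool call to move; the robot and the scene stay as the last step left them, time stands still between calls to the robot, and variables do not carry over. Pictures are saved under pics/ and viewed, about 8 in all and at most 12, crops included, and the job is handed in when it is done.

Besides the shell and the picture viewer there is one more tool, called after "Request:" as a command line: name --argument value ..., lists and objects as JSON in quotes. drive_tool: Moves the arm, as the interface text tells. Its arguments: {"type":"object","properties":{"rows":{"type":"array","items":{"type":"object","properties":{"tx":{"type":"number"},"ty":{"type":"number"},"tz":{"type":"number"},"rx":{"type":"number"},"ry":{"type":"number"},"rz":{"type":"number"}}}},"fingers":{"type":"number"},"newtons":{"type":"number"}},"required":["rows"]}

```bash
mkdir -p pics
cat > h.py <<'E'
from workcell import *
import numpy as np, cv2
from scipy.spatial.transform import Rotation as R
def ray(info,u,v):
    K=np.array(info["camera_matrix"],float);d=np.array(info["dist_coeffs"],float)
    p=cv2.undistortPoints(np.array([[[u,v]]],float),K,d)[0,0]
    T=np.array(info["extrinsics"]);w=T[:3,:3]@np.array([p[0],-p[1],-1.]);return T[:3,3],w
def onz(info,u,v,z):
    o,w=ray(info,u,v);return o+w*(z-o[2])/w[2]
def tri(i1,p1,i2,p2):
    o1,w1=ray(i1,*p1);o2,w2=ray(i2,*p2)
    s=np.linalg.lstsq(np.c_[w1,-w2],o2-o1,rcond=None)[0]
    a=o1+s[0]*w1;b=o2+s[1]*w2;return (a+b)/2,np.linalg.norm(a-b)
def proj(info,X):
    T=np.array(info["extrinsics"]);c=T[:3,:3].T@(np.array(X)-T[:3,3])
    return cv2.projectPoints(np.array([[c[0],-c[1],-c[2]]]),np.zeros(3),np.zeros(3),np.array(info["camera_matrix"],float),np.array(info["dist_coeffs"],float))[0].ravel()
def tool():
    s=observe();return np.array(s["position"]),R.from_quat(np.array(s["ee_rot"])[[1,2,3,0]])
E
python3 - <<'E'
from h import *
np.set_printoptions(precision=4,suppress=True)
for n in ["scene","side","wrist"]:
    im=read_camera(n);cv2.imwrite(f"pics/{n}0.png",im);i=camera_info(n);print(n,i["camera_matrix"],i["dist_coeffs"],np.array(i["extrinsics"]))
s=observe();print(s)
E
```

```text
scene [[411.581    0.     323.2352]
 [  0.     411.581  198.3952]
 [  0.       0.       1.    ]] [0.017 0.    0.    0.    0.   ] [[ 0.8463  0.3955 -0.357   0.2542]
 [-0.5327  0.6381 -0.5559 -0.1729]
 [ 0.0079  0.6606  0.7507  0.7295]
 [ 0.      0.      0.      1.    ]]
side [[432.5042   0.     318.8086]
 [  0.     432.5042 210.9124]
 [  0.       0.       1.    ]] [0.0189 0.     0.     0.     0.    ] [[ 0.9997  0.0217 -0.01    0.5551]
 [-0.0186  0.4492 -0.8932 -0.4949]
 [-0.0149  0.8932  0.4495  0.4847]
 [ 0.      0.      0.      1.    ]]
wrist [[300.5281   0.     318.0376]
 [  0.     300.5281 204.7738]
 [  0.       0.       1.    ]] [0.0161 0.     0.     0.     0.    ] [[ 0.2583  0.9212  0.2909  0.2226]
 [-0.9661  0.2471  0.0752 -0.5347]
 [-0.0026 -0.3005  0.9538  0.3723]
 [ 0.      0.      0.      1.    ]]
{'t': 0.15, 'joint_positions': array([-1.4595,  0.2073,  1.5426, -0.    ,  1.3935, -0.1505]), 'dq': array([-0.001 , -0.0023, -0.002 ,  0.0015,  0.0001, -0.0018]), 'joint_efforts': array([ -0.0001, -38.3511, -29.2037,  -0.0002,   0.0066,   0.    ]), 'position': array([ 0.1487, -0.5548,  0.2494]), 'ee_rot': array([-0.0009,  0.9914,  0.1305,  0.    ]), 'force': array([-0.1514, -0.2409, -0.042 ]), 'torque': array([-0.0118,  0.0509, -0.0221]), 'width': 0.9963428098216495}
```

View pics/scene0.png

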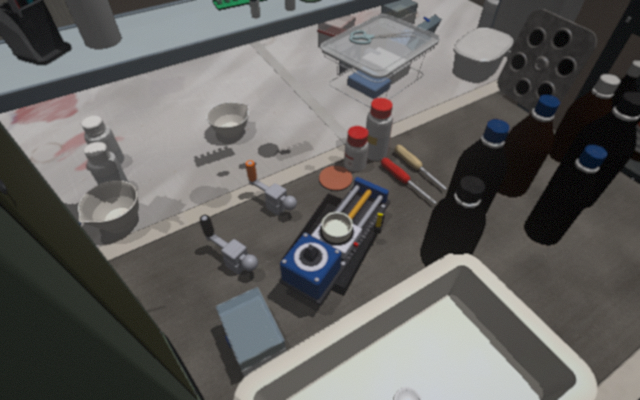

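View pics/side0.png

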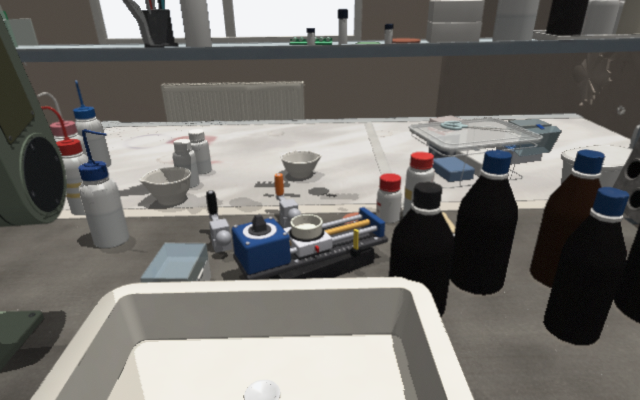

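Run:
```python
from h import *
np.set_printoptions(precision=4,suppress=True)
S=cv2.imread("pics/scene0.png");D=cv2.imread("pics/side0.png")
a=cv2.resize(S[150:310,190:400],None,fx=3.8,fy=3.7,interpolation=cv2.INTER_CUBIC)
cv2.imwrite("pics/sc.png",a)
a=cv2.resize(D[165:285,190:400],None,fx=3.8,fy=3.8,interpolation=cv2.INTER_CUBIC)
cv2.imwrite("pics/dc.png",a)
def blobs(im,lo,hi,roi):
    h=cv2.cvtColor(im,cv2.COLOR_BGR2HSV);m=cv2.inRange(h,lo,hi);k=np.zeros_like(m);x0,y0,x1,y1=roi;k[y0:y1,x0:x1]=m[y0:y1,x0:x1]
    n,l,st,c=cv2.connectedComponentsWithStats(k)
    return [(st[j],c[j]) for j in range(1,n) if st[j][4]>5]
for nm,im,roi in (("scene",S,(190,150,400,310)),("side",D,(190,165,400,285))):
    for col,lo,hi in (("orange",(5,140,60),(16,255,255)),("yellow",(22,140,80),(34,255,255)),("red",(0,150,60),(4,255,255))):
        print(nm,col,blobs(im,lo,hi,roi))
i,j=camera_info("scene"),camera_info("side")
for n,p,q in (("shaft",(311,250),(259,217)),("handletop",(251,164),(280,175)),("flagtop",(380,212),(356,232)),("pointer",(357,245),(318,247))):
    print(n,tri(i,p,j,q))
```

```text
scene orange [(array([246, 161,   9,  20, 110], dtype=int32), array([251.0364, 170.5455]))]
scene yellow [(array([377, 213,   6,   5,  19], dtype=int32), array([379.6316, 214.3684]))]
scene red [(array([381, 158,  19,  21, 181], dtype=int32), array([391.2376, 166.7182])), (array([354, 242,   4,   4,   9], dtype=int32), array([355.4444, 243.7778]))]
side orange [(array([275, 174,   8,  21, 140], dtype=int32), array([278.9071, 184.2214]))]
side yellow [(array([353, 228,   6,  21,  78], dtype=int32), array([355.5128, 238.5128]))]
side red [(array([381, 174,  19,  17, 275], dtype=int32), array([390.0582, 181.8036])), (array([316, 246,   3,   6,  15], dtype=int32), array([317.0667, 248.4   ]))]
shaft (array([0.4566, 0.1784, 0.1355]), np.float64(0.0028163006295942004))
handletop (array([0.4739, 0.4638, 0.0991]), np.float64(0.002577094927844458))
flagtop (array([0.6343, 0.2095, 0.0868]), np.float64(0.006535717874286075))
pointer (array([0.5594, 0.1785, 0.0717]), np.float64(0.0016975647768368578))
```

View pics/sc.png

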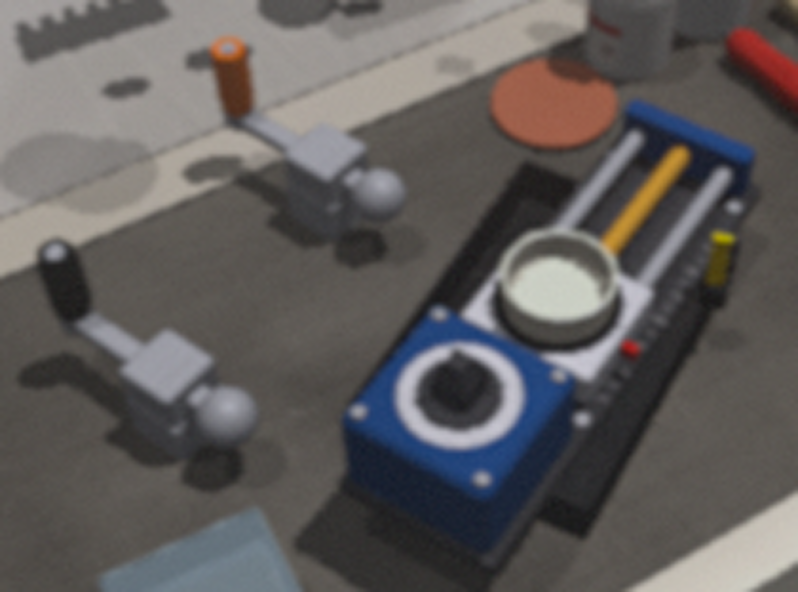

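View pics/dc.png

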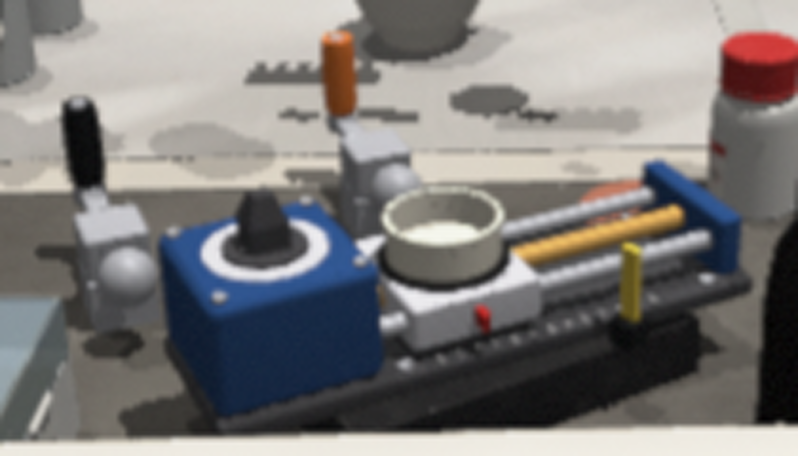

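```bash
cat >> h.py <<'E'
def move(p,yaw):
    "shift (cm) and rz to bring TCP to p, tool x axis at yaw, pointing down"
    s,r=tool();d=r.as_matrix().T@(np.array(p)-s)*100
    t=R.from_matrix(np.array([[np.cos(yaw),np.sin(yaw),0],[np.sin(yaw),-np.cos(yaw),0],[0,0,-1]]))
    return d.round(2),(r.inv()*t).as_rotvec().round(3)
E
python3 - <<'E'
from h import *
np.set_printoptions(precision=4,suppress=True)
i,j=camera_info("scene"),camera_info("side")
f=lambda x,y:(190+x/3.8,150+y/3.7)
g=lambda x,y:(190+x/3.8,165+y/3.8)
hub=onz(i,*f(328,156),.058);han=onz(i,*f(229,46),.1);ball=tri(i,f(378,194),j,g(398,183))
print("hub",hub,"handle",han,np.hypot(*(han-hub)[:2]),"ball",ball)
d=han-hub;print("yaw",np.degrees(np.arctan2(d[1],d[0])))
sh=onz(i,*f(459,392),.117);print("shaft ring",sh, onz(j,*g(264,246),.115), "top",tri(i,f(461,358),j,g(263,193)))
for c in ((438,313),(357,411),(482,479),(560,376)): print("screw",onz(i,*f(*c),.108))
p=onz(i,*f(631,350),.066);q=onz(j,*g(484,320),.066);print("ptr",p,q)
print("flag", onz(i,*f(718,265),.066),onz(j,*g(630,288),.066), tri(i,f(722,238),j,g(631,247)))
r1=onz(i,*f(725,175),.06);r2=onz(i,*f(640,280),.06);print("rail",np.degrees(np.arctan2(*(r1-r2)[[1,0]])))
r1=onz(i,*f(640,135),.06);r2=onz(i,*f(565,225),.06);print("rail",np.degrees(np.arctan2(*(r1-r2)[[1,0]])))
print("hub seen side",onz(j,*g(380,143),.058))
print(move([.45,-.1,.35],0),move([.45,.33,.33],0))
E
```

```text
hub [0.4955 0.3942 0.058 ] handle [0.4732 0.4672 0.1   ] 0.07627720544363151 ball (array([0.5102, 0.361 , 0.0488]), np.float64(0.0024442535735627697))
yaw 107.02674529902276
shaft ring [0.4547 0.1778 0.117 ] [0.4578 0.1712 0.115 ] top (array([0.4582, 0.1816, 0.1375]), np.float64(0.0007351367692496188))
screw [0.4733 0.2289 0.108 ]
screw [0.4118 0.1989 0.108 ]
screw [0.4419 0.1366 0.108 ]
screw [0.5032 0.1655 0.108 ]
ptr [0.5601 0.1828 0.066 ] [0.5588 0.1812 0.066 ]
flag [0.6329 0.2047 0.066 ] [0.6318 0.2082 0.066 ] (array([0.6313, 0.2037, 0.0918]), np.float64(5.202256557246505e-05))
rail 23.58357492564082
rail 24.88549287438539
hub seen side [0.4995 0.3983 0.058 ]
(array([ 40.87, -36.16,  -9.99]), array([-0.002, -0.   ,  0.262])) (array([ 52.  , -77.69,  -7.91]), array([-0.002, -0.   ,  0.262]))
```

Request:
drive_tool --rows '[{"tx": 40.9, "ty": -36.2, "tz": -10}, {"tx": 40.9, "ty": -36.2, "tz": -10}, {"tx": 40.9, "ty": -36.2, "tz": -10}, {"tx": 40.9, "ty": -36.2, "tz": -10}, {"tx": 40.9, "ty": -36.2, "tz": -10}, {"tx": 40.9, "ty": -36.2, "tz": -10}, {"tx": 40.9, "ty": -36.2, "tz": -10}, {"tx": 40.9, "ty": -36.2, "tz": -10}, {"tx": 40.9, "ty": -36.2, "tz": -10}, {"tx": 40.9, "ty": -36.2, "tz": -10}]' --fingers 8.5

```text
invalid input
```

Run:
```python
from h import *
np.set_printoptions(precision=4,suppress=True)
s=observe();print(s["t"],s["position"])
i,j=camera_info("scene"),camera_info("side")
o,a=ray(i,100,81);_,b=ray(i,300,28);n=np.cross(a,b)
for u in (200,400):
    p,w=ray(j,u,56);t=n@(o-p)/(n@w);print("shelf edge",p+t*w)
print(move([.48,.22,.33],np.radians(107)))
```

```text
0.15 [ 0.1487 -0.5548  0.2494]
shelf edge [0.3202 0.4769 0.3683]
shelf edge [0.7447 0.4772 0.3612]
(array([ 52.05, -66.29,  -7.93]), array([-0.001, -0.002, -1.606]))
```

Request:
drive_tool --rows '[{"tx": 40.9, "ty": -36.2, "tz": -10, "rx": 0, "ry": 0, "rz": 0}, {"tx": 40.9, "ty": -36.2, "tz": -10, "rx": 0, "ry": 0, "rz": 0}, {"tx": 40.9, "ty": -36.2, "tz": -10, "rx": 0, "ry": 0, "rz": 0}, {"tx": 40.9, "ty": -36.2, "tz": -10, "rx": 0, "ry": 0, "rz": 0}, {"tx": 40.9, "ty": -36.2, "tz": -10, "rx": 0, "ry": 0, "rz": 0}, {"tx": 40.9, "ty": -36.2, "tz": -10, "rx": 0, "ry": 0, "rz": 0}, {"tx": 40.9, "ty": -36.2, "tz": -10, "rx": 0, "ry": 0, "rz": 0}, {"tx": 40.9, "ty": -36.2, "tz": -10, "rx": 0, "ry": 0, "rz": 0}, {"tx": 40.9, "ty": -36.2, "tz": -10, "rx": 0, "ry": 0, "rz": 0}, {"tx": 40.9, "ty": -36.2, "tz": -10, "rx": 0, "ry": 0, "rz": 0}]' --fingers 8.5

```text
t: 1.4
position: [0.4517, -0.0968, 0.351]
ee_rot: [-0.0, 0.991, 0.134, 0.001]
force: [-0.1, 0.3, -0.7]
width: 0.995
```

Run:
```python
from h import *
s=observe();print(s["t"],s["position"],s["joint_positions"],s["ee_rot"])
print(move([.48,.22,.33],np.radians(107)))
```

```text
1.4 [ 0.45171154 -0.09683187  0.35096747] [-3.99434758e-01 -1.04446761e-01  1.66155604e+00  8.76180223e-04
  1.58311390e+00  9.02705839e-01] [-2.87394209e-05  9.90990480e-01  1.33929861e-01  8.12363775e-04]
(array([ 11.13, -29.8 ,   2.11]), array([ 1.000e-03, -1.000e-03, -1.599e+00]))
```

Request:
drive_tool --rows '[{"tx": 11.1, "ty": -29.8, "tz": 2.1, "rx": 0, "ry": 0, "rz": -1.6}, {"tx": 11.1, "ty": -29.8, "tz": 2.1, "rx": 0, "ry": 0, "rz": -1.6}, {"tx": 11.1, "ty": -29.8, "tz": 2.1, "rx": 0, "ry": 0, "rz": -1.6}, {"tx": 11.1, "ty": -29.8, "tz": 2.1, "rx": 0, "ry": 0, "rz": -1.6}, {"tx": 11.1, "ty": -29.8, "tz": 2.1, "rx": 0, "ry": 0, "rz": -1.6}, {"tx": 11.1, "ty": -29.8, "tz": 2.1, "rx": 0, "ry": 0, "rz": -1.6}, {"tx": 11.1, "ty": -29.8, "tz": 2.1, "rx": 0, "ry": 0, "rz": -1.6}, {"tx": 11.1, "ty": -29.8, "tz": 2.1, "rx": 0, "ry": 0, "rz": -1.6}, {"tx": 11.1, "ty": -29.8, "tz": 2.1, "rx": 0, "ry": 0, "rz": -1.6}, {"tx": 11.1, "ty": -29.8, "tz": 2.1, "rx": 0, "ry": 0, "rz": -1.6}, {"tx": 11.1, "ty": -29.8, "tz": 2.1, "rx": 0, "ry": 0, "rz": -1.6}]'

```text
t: 2.78
position: [0.4803, 0.2159, 0.3289]
ee_rot: [-0.0, 0.598, 0.801, -0.0]
force: [-0.4, -0.1, 0.1]
width: 1.0
```

Run:
```python
from h import *
import pickle
i=camera_info("wrist");im=read_camera("wrist");cv2.imwrite("pics/w1.png",im);pickle.dump(i,open("w1.pkl","wb"))
s=observe();print(s["t"],s["position"],s["joint_positions"],s["ee_rot"])
for n,X in (("hub",(.4955,.394,.058)),("shaft",(.4575,.180,.138)),("ptr",(.56,.182,.066)),("flag",(.632,.206,.066))): print(n,proj(i,X))
```

```text
2.825 [0.48030935 0.21610702 0.3290435 ] [ 2.58480741e-01  5.19499538e-02  1.55287451e+00 -1.51742901e-04
  1.53725032e+00 -3.05917836e-02] [-9.06055787e-05  5.97884473e-01  8.01582244e-01 -2.35909109e-04]
hub [374.94577328  28.97883225]
shaft [289.32402023 210.64647769]
ptr [367.66247909 212.79161963]
flag [423.97429725 211.03367891]
```

View pics/w1.png

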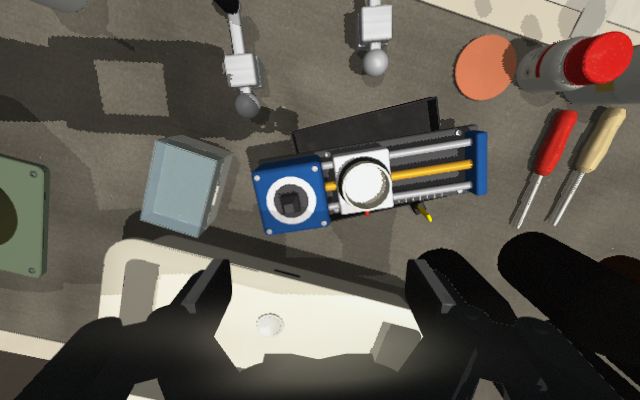

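Run:
```python
from h import *
im=cv2.imread("pics/w1.png")
a=cv2.resize(im[0:80,335:415],None,fx=5,fy=5,interpolation=cv2.INTER_CUBIC)
b=cv2.resize(im[160:240,250:330],None,fx=5,fy=5,interpolation=cv2.INTER_CUBIC)
c=cv2.resize(im[160:230,350:450],None,fx=5,fy=2.5,interpolation=cv2.INTER_CUBIC)
c=cv2.resize(im[180:230,350:450],None,fx=4,fy=4,interpolation=cv2.INTER_CUBIC)
b=cv2.convertScaleAbs(b,alpha=1.6,beta=15)
cv2.imwrite("pics/w1c.png",np.vstack([np.hstack([a,b]),np.hstack([c,np.zeros((200,400,3),np.uint8)])]))
```

```text
(no output)
```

View pics/w1c.png

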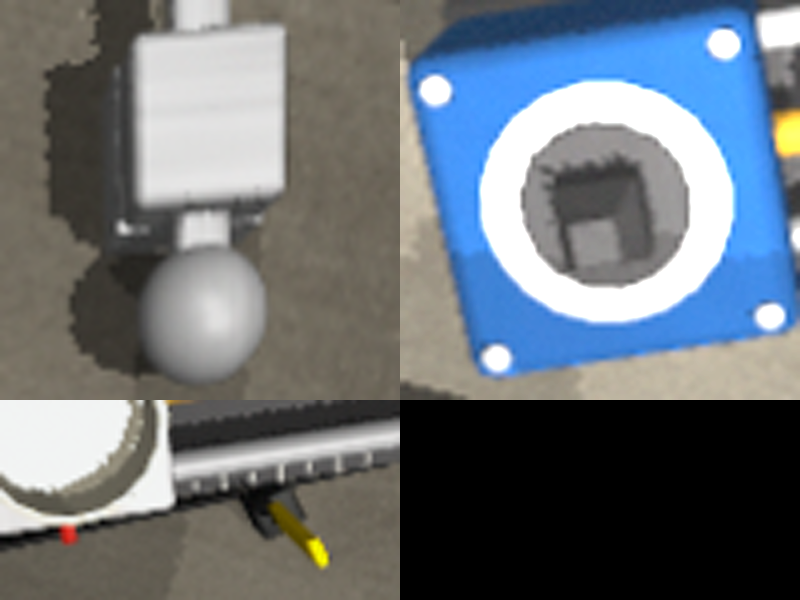

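Run:
```python
from h import *
import pickle
np.set_printoptions(precision=4,suppress=True)
i=pickle.load(open("w1.pkl","rb"))
a=lambda x,y:(335+x/5-.4,y/5-.4)
b=lambda x,y:(250+(x-400)/5-.4,160+y/5-.4)
c=lambda x,y:(350+x/4-.4,180+(y-400)/4-.4)
ang=lambda p,q:np.degrees(np.arctan2(q[1]-p[1],q[0]-p[0]))
def quad(f,pts,z):
    P=[onz(i,*f(*p),z) for p in pts]
    print("centre",np.mean(P,0),"sides",[np.linalg.norm(P[k]-P[k-1]).round(4) for k in range(4)],"ang mod 90",[round(ang(P[k-1],P[k])%90,1) for k in range(4)])
quad(a,[(137,37),(285,25),(284,190),(138,207)],.058)
print("ball",onz(i,*a(203,315),.043))
quad(b,[(435,90),(724,43),(770,316),(497,358)],.109)
for z in (.109,.113): print("disc",z,onz(i,*b(607,201),z),onz(i,*b(605,205),z))
quad(b,[(553,179),(638,165),(650,255),(567,268)],.113)
quad(b,[(572,222),(620,219),(624,262),(577,264)],.138)
p=onz(i,*c(68,536),.066);f=onz(i,*c(318,556),.0918);g=onz(i,*c(282,518),.066)
print("ptr",p,"flagtop",f,"flag",g)
for r in (25,26): u=np.array([np.cos(np.radians(r)),np.sin(np.radians(r)),0]);print((f-p)@u,(g-p)@u)
```

```text
centre [0.4954 0.4004 0.058 ] sides [np.float64(0.0341), np.float64(0.0333), np.float64(0.033), np.float64(0.0339)] ang mod 90 [np.float64(19.6), np.float64(20.3), np.float64(20.6), np.float64(22.3)]
ball [0.5097 0.3637 0.043 ]
centre [0.4561 0.1824 0.109 ] sides [np.float64(0.0681), np.float64(0.0681), np.float64(0.0681), np.float64(0.068)] ang mod 90 [np.float64(25.9), np.float64(25.9), np.float64(25.8), np.float64(25.9)]
disc 0.109 [0.4559 0.1835 0.109 ] [0.4557 0.1825 0.109 ]
disc 0.113 [0.4559 0.1848 0.113 ] [0.4557 0.1837 0.113 ]
centre [0.4558 0.1806 0.113 ] sides [np.float64(0.0222), np.float64(0.0202), np.float64(0.0223), np.float64(0.0201)] ang mod 90 [np.float64(23.0), np.float64(26.2), np.float64(22.7), np.float64(25.9)]
centre [0.4566 0.183  0.138 ] sides [np.float64(0.0097), np.float64(0.0105), np.float64(0.0099), np.float64(0.0104)] ang mod 90 [np.float64(21.1), np.float64(20.3), np.float64(20.2), np.float64(19.1)]
ptr [0.559  0.1805 0.066 ] flagtop [0.6305 0.204  0.0918] flag [0.626  0.2071 0.066 ]
0.07475198034867897 0.07191074838971165
0.07458580450769929 0.07182642760936242
```

Run:
```python
from h import *
for p in ([.488,.3,.18],[.495,.4,.14],[.495,.4,.04]): print(move(p,np.radians(110.7)))
```

```text
(array([ 7.82,  3.14, 14.9 ]), array([-0.   ,  0.   , -0.072]))
(array([17.21,  6.66, 18.9 ]), array([-0.   ,  0.   , -0.072]))
(array([17.21,  6.66, 28.9 ]), array([-0.   ,  0.   , -0.072]))
```

Request:
drive_tool --rows '[{"tx": 7.8, "ty": 3.1, "tz": 14.9, "rx": 0, "ry": 0, "rz": -0.072}, {"tx": 7.8, "ty": 3.1, "tz": 14.9, "rx": 0, "ry": 0, "rz": -0.072}, {"tx": 7.8, "ty": 3.1, "tz": 14.9, "rx": 0, "ry": 0, "rz": -0.072}, {"tx": 17.2, "ty": 6.7, "tz": 18.9, "rx": 0, "ry": 0, "rz": -0.072}, {"tx": 17.2, "ty": 6.7, "tz": 18.9, "rx": 0, "ry": 0, "rz": -0.072}, {"tx": 17.2, "ty": 6.7, "tz": 18.9, "rx": 0, "ry": 0, "rz": -0.072}, {"tx": 17.2, "ty": 6.7, "tz": 18.9, "rx": 0, "ry": 0, "rz": -0.072}, {"tx": 17.2, "ty": 6.7, "tz": 18.9, "rx": 0, "ry": 0, "rz": -0.072}]' --fingers 7

```text
t: 3.82
position: [0.4957, 0.3998, 0.1412]
ee_rot: [0.0, 0.568, 0.823, 0.0]
force: [-0.2, -0.4, -0.2]
width: 0.822
```

Run:
```python
from h import *
import pickle
i=camera_info("wrist");im=read_camera("wrist");pickle.dump(i,open("w2.pkl","wb"))
s=observe();print(s["t"],s["position"],s["joint_positions"],s["ee_rot"],s["force"])
print(move([.495,.4,.04],np.radians(110.7)))
for z in (.04,.058): print(proj(i,(.495,.4,z)))
cv2.imwrite("pics/w2.png",im[150:400])
```

```text
3.875 [0.49578219 0.39979023 0.14134781] [ 5.42948840e-01  4.35424538e-01  1.47895490e+00 -2.01693765e-04
  1.22579338e+00  1.81606434e-01] [3.78054162e-04 5.68509331e-01 8.22676503e-01 6.08331712e-04] [-0.25551006  0.09258123  0.06334993]
(array([ 0.05, -0.08, 10.13]), array([ 0.001, -0.   ,  0.   ]))
[317.37121358 212.7019885 ]
[317.33948993 220.69645556]
```

View pics/w2.png

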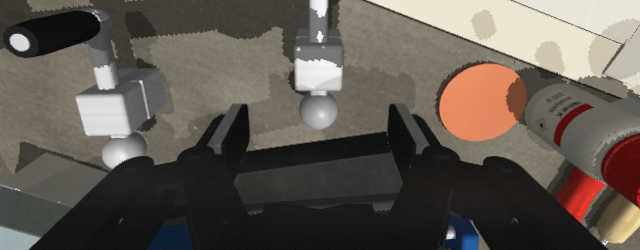

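Request:
drive_tool --rows '[{"tx": 0, "ty": -0.1, "tz": 5, "rx": 0, "ry": 0, "rz": 0}, {"tx": 0, "ty": -0.1, "tz": 10.1, "rx": 0, "ry": 0, "rz": 0}, {"tx": 0, "ty": -0.1, "tz": 10.1, "rx": 0, "ry": 0, "rz": 0}, {"tx": 0, "ty": -0.1, "tz": 10.1, "rx": 0, "ry": 0, "rz": 0}]'

```text
t: 4.38
position: [0.4957, 0.4006, 0.0415]
ee_rot: [0.001, 0.568, 0.823, 0.001]
force: [-0.5, 1.0, 0.5]
width: 0.824
```

Request:
drive_tool --rows '[{"tx": 0, "ty": 0, "tz": 0, "rx": 0, "ry": 0, "rz": 0}, {"tx": 0, "ty": 0, "tz": 0, "rx": 0, "ry": 0, "rz": 0}, {"tx": 0, "ty": 0, "tz": 0, "rx": 0, "ry": 0, "rz": 0}, {"tx": 0, "ty": 0, "tz": 0, "rx": 0, "ry": 0, "rz": 0}, {"tx": 0, "ty": 0, "tz": 0, "rx": 0, "ry": 0, "rz": 0}, {"tx": 0, "ty": 0, "tz": 0, "rx": 0, "ry": 0, "rz": 0}]' --fingers 2 --newtons 50

```text
t: 5.12
position: [0.4958, 0.4013, 0.0422]
ee_rot: [0.001, 0.568, 0.823, 0.002]
force: [-1.1, -0.4, 6.6]
width: 0.415
```

Request:
drive_tool --rows '[{"tx": 0, "ty": 0, "tz": -3, "rx": 0, "ry": 0, "rz": 0}, {"tx": 0, "ty": 0, "tz": -8, "rx": 0, "ry": 0, "rz": 0}, {"tx": 0, "ty": 0, "tz": -13, "rx": 0, "ry": 0, "rz": 0}, {"tx": 0, "ty": 0, "tz": -14, "rx": 0, "ry": 0, "rz": 0}, {"tx": 0, "ty": 0, "tz": -14, "rx": 0, "ry": 0, "rz": 0}]'

```text
t: 5.75
position: [0.4937, 0.4001, 0.1786]
ee_rot: [-0.0, 0.568, 0.823, -0.0]
force: [-0.2, -0.1, -4.8]
width: 0.414
```

Run:
```python
from h import *
import pickle
i=camera_info("wrist");im=read_camera("wrist");pickle.dump(i,open("w3.pkl","wb"));cv2.imwrite("pics/w3.png",im[150:400])
s=observe();print(s["t"],s["position"],s["ee_rot"],s["force"],s["width"])
print(move([.4562,.1825,.19],np.radians(112)))
```

```text
5.8 [0.49272408 0.39946733 0.17674051] [-0.00086504  0.56783703  0.82313822 -0.00195682] [ 0.06160142 -0.01770533 -4.32205023] 0.4111505878310485
(array([-18.99, -11.12,  -1.26]), array([-0.004,  0.001, -0.021]))
```

View pics/w3.png

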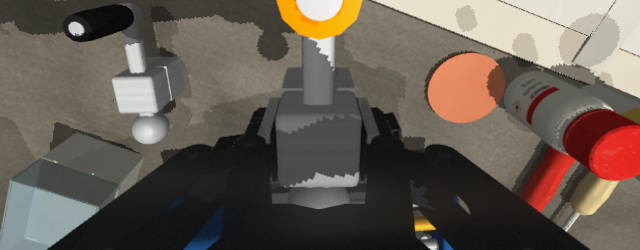

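Run:
```python
from h import *
import pickle
np.set_printoptions(precision=4,suppress=True)
i=pickle.load(open("w3.pkl","rb"));p,r=tool()
for dz,pts in ((.016,[(276,265),(361,265),(360,335),(275,338),(318,157)]),(.058,[(319,155)])):
    for q in pts: print(q,r.inv().apply(onz(i,*q,p[2]+dz)-p))
```

```text
(276, 265) [ 0.0179 -0.0161 -0.0159]
(361, 265) [ 0.0179  0.0183 -0.0161]
(360, 335) [-0.0162  0.0193 -0.0161]
(275, 338) [-0.0178 -0.018  -0.0159]
(318, 157) [ 0.0615  0.0009 -0.0161]
(319, 155) [ 0.0682  0.001  -0.0581]
```

Request:
drive_tool --rows '[{"tx": -5, "ty": -2.9, "tz": -1.5, "rx": 0, "ry": 0, "rz": -0.02}, {"tx": -10, "ty": -5.9, "tz": -1.5, "rx": 0, "ry": 0, "rz": -0.02}, {"tx": -15, "ty": -8.8, "tz": -1.5, "rx": 0, "ry": 0, "rz": -0.02}, {"tx": -18, "ty": -10.5, "tz": -1.5, "rx": 0, "ry": 0, "rz": -0.02}, {"tx": -19, "ty": -11.1, "tz": -1.5, "rx": 0, "ry": 0, "rz": -0.02}, {"tx": -19, "ty": -11.1, "tz": -1.5, "rx": 0, "ry": 0, "rz": -0.02}, {"tx": -19, "ty": -11.1, "tz": -1.5, "rx": 0, "ry": 0, "rz": -0.02}, {"tx": -19, "ty": -11.1, "tz": -1.5, "rx": 0, "ry": 0, "rz": -0.02}]'

```text
t: 6.8
position: [0.458, 0.1843, 0.1941]
ee_rot: [-0.0, 0.559, 0.829, 0.0]
force: [0.7, 0.5, -4.0]
width: 0.418
```

Run:
```python
from h import *
s=observe();print(s["t"],s["position"],s["ee_rot"],s["force"],s["width"])
print(move([.4562,.1825,.17],np.radians(112)))
```

```text
6.8 [0.45795034 0.18429922 0.19406149] [-1.69274806e-04  5.58961458e-01  8.29193620e-01  3.48163334e-05] [ 0.7015738   0.51552609 -4.02708725] 0.41828633943863397
(array([-0.1 , -0.23,  2.41]), array([-0.   , -0.   ,  0.001]))
```

Request:
drive_tool --rows '[{"tx": -0.1, "ty": -0.2, "tz": 0.6, "rx": 0, "ry": 0, "rz": 0}, {"tx": -0.1, "ty": -0.2, "tz": 1.2, "rx": 0, "ry": 0, "rz": 0}, {"tx": -0.1, "ty": -0.2, "tz": 1.8, "rx": 0, "ry": 0, "rz": 0}, {"tx": -0.1, "ty": -0.2, "tz": 2.4, "rx": 0, "ry": 0, "rz": 0}, {"tx": -0.1, "ty": -0.2, "tz": 2.4, "rx": 0, "ry": 0, "rz": 0}]'

```text
t: 7.42
position: [0.4558, 0.1815, 0.1695]
ee_rot: [-0.001, 0.56, 0.829, -0.001]
force: [0.4, -0.3, -3.3]
width: 0.41
```

Request:
drive_tool --rows '[{"tx": 0, "ty": 0, "tz": 0.3, "rx": 0, "ry": 0, "rz": 0}, {"tx": 0, "ty": 0, "tz": 0.6, "rx": 0, "ry": 0, "rz": 0}, {"tx": 0, "ty": 0, "tz": 0.6, "rx": 0, "ry": 0, "rz": 0}]'

```text
t: 7.8
position: [0.4562, 0.1815, 0.164]
ee_rot: [-0.0, 0.56, 0.829, -0.0]
force: [-0.1, 0.1, -4.5]
width: 0.414
```

Request:
drive_tool --rows '[{"tx": 0, "ty": 0.05, "tz": 0.3, "rx": 0, "ry": 0, "rz": 0}, {"tx": 0, "ty": 0.05, "tz": 0.6, "rx": 0, "ry": 0, "rz": 0}, {"tx": 0, "ty": 0.05, "tz": 0.8, "rx": 0, "ry": 0, "rz": 0}, {"tx": 0, "ty": 0.05, "tz": 0.8, "rx": 0, "ry": 0, "rz": 0}]'

```text
t: 8.3
position: [0.4566, 0.1818, 0.156]
ee_rot: [-0.0, 0.56, 0.829, -0.0]
force: [0.2, -0.1, -2.4]
width: 0.415
```

Request:
drive_tool --rows '[{"tx": 0, "ty": 0, "tz": 0.2, "rx": 0, "ry": 0, "rz": 0}, {"tx": 0, "ty": 0, "tz": 0.3, "rx": 0, "ry": 0, "rz": 0}, {"tx": 0, "ty": 0, "tz": 0.4, "rx": 0, "ry": 0, "rz": 0}]'

```text
t: 8.68
position: [0.4569, 0.1818, 0.1531]
ee_rot: [-0.0, 0.56, 0.829, -0.0]
force: [-3.9, -1.6, 6.4]
width: 0.417
```

Request:
drive_tool --rows '[{"tx": 0, "ty": 0, "tz": 0.1, "rx": 0, "ry": 0, "rz": 0}, {"tx": 0, "ty": 0, "tz": 0.1, "rx": 0, "ry": 0, "rz": 0}, {"tx": 0, "ty": 0, "tz": 0, "rx": 0, "ry": 0, "rz": 0}, {"tx": 0, "ty": 0, "tz": -4, "rx": 0, "ry": 0, "rz": 0}, {"tx": 0, "ty": 0, "tz": -9, "rx": 0, "ry": 0, "rz": 0}, {"tx": 0, "ty": 0, "tz": -12, "rx": 0, "ry": 0, "rz": 0}, {"tx": 0, "ty": 0, "tz": -12, "rx": 0, "ry": 0, "rz": 0}]' --fingers 7

```text
t: 9.55
position: [0.4589, 0.1823, 0.2758]
ee_rot: [0.003, 0.56, 0.829, 0.003]
force: [0.7, 0.3, 0.9]
width: 0.82
```

Run:
```python
from h import *
import pickle
np.set_printoptions(precision=4,suppress=True)
i=camera_info("wrist");im=read_camera("wrist");pickle.dump(i,open("w4.pkl","wb"))
s=observe();print(s["t"],s["position"],s["ee_rot"],s["force"],s["width"])
a=read_camera("scene");b=read_camera("side")
h=cv2.cvtColor(im,cv2.COLOR_BGR2HSV);m=cv2.inRange(h,(5,140,60),(22,255,255))
n,l,st,c=cv2.connectedComponentsWithStats(m);print([(st[k],c[k]) for k in range(1,n) if st[k][4]>30])
print(proj(i,(.4305,.2471,.211)))
S=lambda a,r,w,hh:cv2.resize(a[r[1]:r[3],r[0]:r[2]],(w,hh),interpolation=cv2.INTER_CUBIC)
cv2.imwrite("pics/m4.png",np.vstack([im[130:400],np.hstack([S(a,(260,190,400,310),320,274),S(b,(220,160,380,297),320,274)])]))
cv2.imwrite("pics/w4full.png",im)
```

```text
9.6 [0.4576 0.1819 0.2734] [0.0011 0.5596 0.8288 0.0011] [-0.1619 -0.2565  0.1437] 0.812557669469828
[(array([ 508,   22,   72,   75, 4087], dtype=int32), array([543.2731,  59.1052])), (array([297, 104,  35,  36, 696], dtype=int32), array([313.8534, 121.2213])), (array([433, 162,  92,  16, 841], dtype=int32), array([479.7907, 169.0868])), (array([355, 173,  11,  11,  83], dtype=int32), array([360.0723, 177.7229]))]
[313.909  121.7091]
```

View pics/m4.png

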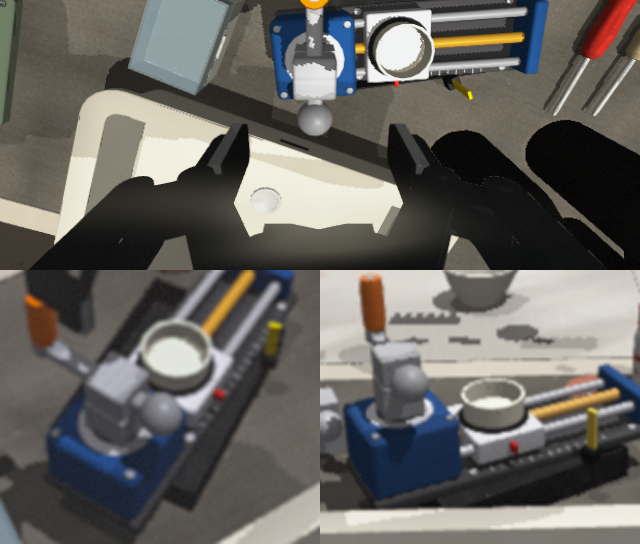

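Run:
```python
from h import *
print(move([.4305,.2471,.195],np.radians(112)))
```

```text
(array([7.02, 0.1 , 7.59]), array([-0.002, -0.   , -0.001]))
```

Request:
drive_tool --rows '[{"tx": 5, "ty": 0, "tz": 0, "rx": 0, "ry": 0, "rz": 0}, {"tx": 7, "ty": 0, "tz": 0, "rx": 0, "ry": 0, "rz": 0}, {"tx": 7, "ty": 0, "tz": 0, "rx": 0, "ry": 0, "rz": 0}, {"tx": 7, "ty": 0, "tz": 4, "rx": 0, "ry": 0, "rz": 0}, {"tx": 7, "ty": 0, "tz": 7.8, "rx": 0, "ry": 0, "rz": 0}, {"tx": 7, "ty": 0, "tz": 7.8, "rx": 0, "ry": 0, "rz": 0}, {"tx": 7, "ty": 0, "tz": 7.8, "rx": 0, "ry": 0, "rz": 0}]' --fingers 5

```text
t: 10.58
position: [0.4315, 0.2464, 0.195]
ee_rot: [0.0, 0.56, 0.829, 0.0]
force: [0.3, 0.5, 0.1]
width: 0.586
```

Request:
drive_tool --rows '[{"tx": 0, "ty": 0, "tz": 0, "rx": 0, "ry": 0, "rz": 0}, {"tx": 0, "ty": 0, "tz": 0, "rx": 0, "ry": 0, "rz": 0}, {"tx": 0, "ty": 0, "tz": 0, "rx": 0, "ry": 0, "rz": 0}, {"tx": 0, "ty": 0, "tz": 0, "rx": 0, "ry": 0, "rz": 0}, {"tx": 0, "ty": 0, "tz": 0, "rx": 0, "ry": 0, "rz": 0}, {"tx": 0, "ty": 0, "tz": 0, "rx": 0, "ry": 0, "rz": 0}]' --fingers 1 --newtons 25

```text
t: 11.32
position: [0.4315, 0.2476, 0.1955]
ee_rot: [0.001, 0.56, 0.829, 0.001]
force: [-0.8, 1.8, 6.0]
width: 0.246
```

Run:
```python
from h import *
s=observe();print(s["t"],s["position"],s["ee_rot"],s["force"],s["torque"],s["width"])
p,r=tool();c=np.array([.4565,.1822,p[2]])
print("centre in tool cm",r.inv().apply(c-p)*100, np.linalg.norm(c-p))
# circle rows, clockwise from above, 20deg steps; start handle along +x tool from axis
for k in range(1,19):
    b=np.radians(20*k);print(k,round(7*(np.cos(b)-1),2),round(7*np.sin(b),2))
```

```text
11.325 [0.43154147 0.2475666  0.19554006] [5.20422446e-04 5.59504449e-01 8.28825855e-01 1.48395905e-03] [-0.84152938  1.84697746  6.04000527] [ 0.34939298 -0.00939335  0.02507008] 0.2461541231886811
centre in tool cm [-6.99574546e+00 -1.29282428e-01 -5.97513329e-03] 0.06996942489416126
1 -0.42 2.39
2 -1.64 4.5
3 -3.5 6.06
4 -5.78 6.89
5 -8.22 6.89
6 -10.5 6.06
7 -12.36 4.5
8 -13.58 2.39
9 -14.0 0.0
10 -13.58 -2.39
11 -12.36 -4.5
12 -10.5 -6.06
13 -8.22 -6.89
14 -5.78 -6.89
15 -3.5 -6.06
16 -1.64 -4.5
17 -0.42 -2.39
18 0.0 -0.0
```

Request:
drive_tool --rows '[{"tx": -0.11, "ty": 1.22, "tz": 0, "rx": 0, "ry": 0, "rz": 0}, {"tx": -0.94, "ty": 3.5, "tz": 0, "rx": 0, "ry": 0, "rz": 0}, {"tx": -2.5, "ty": 5.36, "tz": 0, "rx": 0, "ry": 0, "rz": 0}, {"tx": -4.6, "ty": 6.58, "tz": 0, "rx": 0, "ry": 0, "rz": 0}, {"tx": -7, "ty": 7, "tz": 0, "rx": 0, "ry": 0, "rz": 0}, {"tx": -7, "ty": 7, "tz": 0, "rx": 0, "ry": 0, "rz": 0}]'

```text
t: 12.08
position: [0.5229, 0.2068, 0.1952]
ee_rot: [0.001, 0.56, 0.828, 0.0]
force: [-0.2, 0.2, 6.8]
width: 0.25
```

Run:
```python
from h import *
s=observe();print(s["t"],s["position"],s["ee_rot"],s["force"],s["torque"],s["width"])
p,r=tool();c=np.array([.4565,.1822,p[2]])
print("centre in tool cm",r.inv().apply(c-p)*100, np.linalg.norm(c-p))
```

```text
12.075 [0.52292385 0.20676397 0.19521413] [5.01232888e-04 5.60299070e-01 8.28290227e-01 7.31505851e-06] [-0.17610579  0.22392536  6.8035267 ] [-0.22337328  0.24609908  0.0024293 ] 0.24954178162829466
centre in tool cm [ 1.91846798e-01 -7.07943127e+00 -4.21989409e-03] 0.07082031492989665
```

Request:
drive_tool --rows '[{"tx": -2.39, "ty": -0.42, "tz": 0, "rx": 0, "ry": 0, "rz": 0}, {"tx": -4.5, "ty": -1.64, "tz": 0, "rx": 0, "ry": 0, "rz": 0}, {"tx": -6.06, "ty": -3.5, "tz": 0, "rx": 0, "ry": 0, "rz": 0}, {"tx": -6.89, "ty": -5.78, "tz": 0, "rx": 0, "ry": 0, "rz": 0}, {"tx": -6.89, "ty": -8.22, "tz": 0, "rx": 0, "ry": 0, "rz": 0}, {"tx": -6.06, "ty": -10.5, "tz": 0, "rx": 0, "ry": 0, "rz": 0}, {"tx": -4.5, "ty": -12.36, "tz": 0, "rx": 0, "ry": 0, "rz": 0}, {"tx": -2.39, "ty": -13.58, "tz": 0, "rx": 0, "ry": 0, "rz": 0}, {"tx": 0, "ty": -14, "tz": 0, "rx": 0, "ry": 0, "rz": 0}, {"tx": 2.39, "ty": -13.58, "tz": 0, "rx": 0, "ry": 0, "rz": 0}, {"tx": 4.5, "ty": -12.36, "tz": 0, "rx": 0, "ry": 0, "rz": 0}, {"tx": 6.06, "ty": -10.5, "tz": 0, "rx": 0, "ry": 0, "rz": 0}]'

```text
t: 13.58
position: [0.4003, 0.2256, 0.1953]
ee_rot: [-0.001, 0.559, 0.829, -0.001]
force: [-1.9, -2.4, 5.9]
width: 0.244
```

Run:
```python
from h import *
s=observe();print(s["t"],s["position"],s["ee_rot"],s["force"],s["torque"],s["width"])
p,r=tool();c=np.array([.4565,.1822,p[2]])
print("handle from centre, tool cm",r.inv().apply(p-c)*100, np.linalg.norm(c-p))
```

```text
13.575 [0.40028254 0.22559314 0.19531085] [-0.00087863  0.55919564  0.82903461 -0.00104349] [-1.92781433 -2.41462082  5.87801473] [-0.50661159  0.27111754  0.01673003] 0.24421275338743031
handle from centre, tool cm [ 6.12925519 -3.58688896  0.01150696] 0.07101666989725659
```

Tracking well; continuing.

Request:
drive_tool --rows '[{"tx": 0.83, "ty": 2.28, "tz": 0, "rx": 0, "ry": 0, "rz": 0}, {"tx": 0.83, "ty": 4.72, "tz": 0, "rx": 0, "ry": 0, "rz": 0}, {"tx": 0, "ty": 7, "tz": 0, "rx": 0, "ry": 0, "rz": 0}, {"tx": -1.56, "ty": 8.86, "tz": 0, "rx": 0, "ry": 0, "rz": 0}, {"tx": -3.67, "ty": 10.08, "tz": 0, "rx": 0, "ry": 0, "rz": 0}, {"tx": -6.06, "ty": 10.5, "tz": 0, "rx": 0, "ry": 0, "rz": 0}, {"tx": -8.46, "ty": 10.08, "tz": 0, "rx": 0, "ry": 0, "rz": 0}, {"tx": -10.56, "ty": 8.86, "tz": 0, "rx": 0, "ry": 0, "rz": 0}, {"tx": -12.12, "ty": 7, "tz": 0, "rx": 0, "ry": 0, "rz": 0}, {"tx": -12.96, "ty": 4.72, "tz": 0, "rx": 0, "ry": 0, "rz": 0}, {"tx": -12.96, "ty": 2.28, "tz": 0, "rx": 0, "ry": 0, "rz": 0}, {"tx": -12.12, "ty": 0, "tz": 0, "rx": 0, "ry": 0, "rz": 0}]'

```text
t: 15.08
position: [0.4489, 0.1115, 0.1958]
ee_rot: [0.003, 0.56, 0.828, 0.001]
force: [3.8, 1.2, 2.3]
width: 0.246
```

Request:
drive_tool --rows '[{"tx": 1.56, "ty": -1.86, "tz": 0, "rx": 0, "ry": 0, "rz": 0}, {"tx": 3.67, "ty": -3.08, "tz": 0, "rx": 0, "ry": 0, "rz": 0}, {"tx": 6.06, "ty": -3.5, "tz": 0, "rx": 0, "ry": 0, "rz": 0}, {"tx": 8.46, "ty": -3.08, "tz": 0, "rx": 0, "ry": 0, "rz": 0}, {"tx": 10.56, "ty": -1.86, "tz": 0, "rx": 0, "ry": 0, "rz": 0}, {"tx": 12.12, "ty": 0, "tz": 0, "rx": 0, "ry": 0, "rz": 0}, {"tx": 12.96, "ty": 2.28, "tz": 0, "rx": 0, "ry": 0, "rz": 0}, {"tx": 12.96, "ty": 4.72, "tz": 0, "rx": 0, "ry": 0, "rz": 0}, {"tx": 12.12, "ty": 7, "tz": 0, "rx": 0, "ry": 0, "rz": 0}, {"tx": 12.12, "ty": 7, "tz": 0, "rx": 0, "ry": 0, "rz": 0}]'

```text
t: 16.32
position: [0.4687, 0.2517, 0.1954]
ee_rot: [0.001, 0.56, 0.829, 0.001]
force: [0.5, 1.9, 6.6]
width: 0.244
```

```bash
cat > meas.py <<'E'
from h import *
import sys,pickle
np.set_printoptions(precision=4,suppress=True)
s=observe();print(s["t"],s["position"],s["ee_rot"],s["force"],s["width"])
p,r=tool();c=np.array([.4565,.1822,p[2]]);d=r.inv().apply(p-c)*100;print("handle from centre tool cm",d,np.degrees(np.arctan2(d[1],d[0])))
info={};ims={}
for n in ("scene","side","wrist"): info[n]=camera_info(n);ims[n]=read_camera(n);cv2.imwrite(f"pics/{n}_{sys.argv[1]}.png",ims[n])
pickle.dump(info,open(f"i_{sys.argv[1]}.pkl","wb"))
P0=np.array([.5585,.181,.066]);F=np.array([.630,.2055,.066])
tiles=[]
for n in info:
    q=proj(info[n],F).round().astype(int);print(n,q)
    x0,y0=max(q[0]-50,0),max(q[1]-40,0)
    if x0>540 or y0>320: continue
    t=ims[n][y0:y0+80,x0:x0+100];print("tile origin",n,x0,y0)
    tiles.append(cv2.resize(t,(400,300) if 0 else (400,320),interpolation=cv2.INTER_CUBIC))
    h=cv2.cvtColor(t,cv2.COLOR_BGR2HSV)
    for col,lo,hi in (("yellow",(22,140,80),(34,255,255)),("red",(0,150,60),(5,255,255))):
        k,l,st,ce=cv2.connectedComponentsWithStats(cv2.inRange(h,lo,hi))
        print(" ",col,[(st[j][:5]+[x0,y0,0,0,0],(ce[j]+[x0,y0]).round(1)) for j in range(1,k) if st[j][4]>4])
cv2.imwrite(f"pics/t_{sys.argv[1]}.png",np.vstack([np.hstack(tiles[:2]),np.hstack((tiles[2:]+[np.zeros((320,400,3),np.uint8)]*2)[:2])])[:600])
E
python3 meas.py a
```

```text
16.325 [0.4687 0.2517 0.1954] [0.0008 0.5596 0.8287 0.0011] [0.459  1.8747 6.5917] 0.24437261377036182
handle from centre tool cm [5.993  3.7286 0.0103] 31.88782312709141
scene [378 222]
tile origin scene 328 182
  yellow [(array([376, 213,   7,  14,  53]), array([378.9, 218.7]))]
  red [(array([369, 221,   4,   4,  11]), array([370.5, 222.6]))]
side [355 242]
tile origin side 305 202
  yellow [(array([353, 230,   5,  19,  70]), array([355.5, 239.6]))]
  red [(array([345, 238,   3,   6,  14]), array([346.1, 240.2]))]
wrist [454 304]
tile origin wrist 404 264
  yellow [(array([452, 306,  16,  14,  76]), array([459.3, 311.2]))]
  red []
```

View pics/t_a.png

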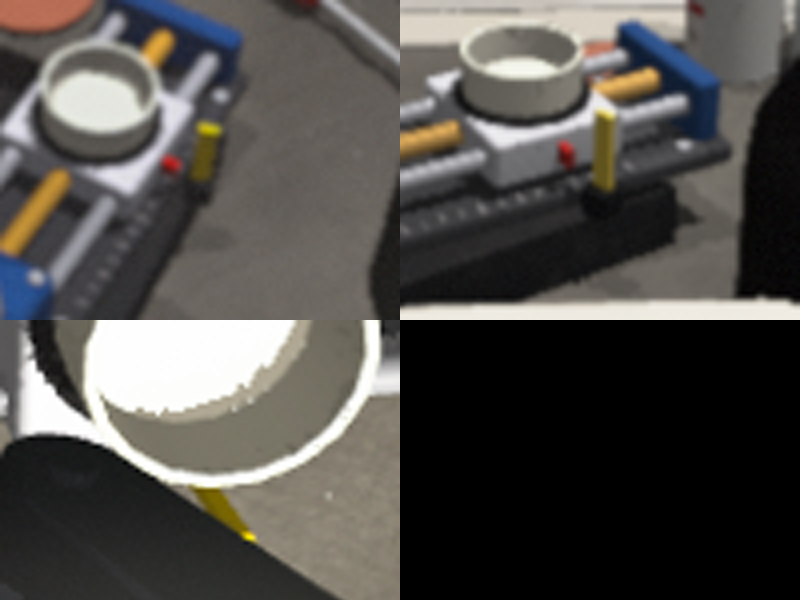

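```bash
cat > cmp.py <<'E'
from h import *
np.set_printoptions(precision=4,suppress=True)
i,j=camera_info("scene"),camera_info("side")
u=np.array([np.cos(np.radians(25.9)),np.sin(np.radians(25.9)),0]);O=np.array([.4562,.1825,0])
v=np.array([-u[1],u[0],0])
def show(n,P): print(n,np.array(P),"along",((P-O)@u).round(4),"lat",((P-O)@v).round(4))
def ptr(a,b):
    show("ptr scene",onz(i,*a,.066));show("ptr side",onz(j,*b,.066));t,g=tri(i,a,j,b);show("ptr tri",t);print(g)
E
python3 - <<'E'
from cmp import *
ptr((355.4,243.8),(317.07,248.4));ptr((370.5,222.6),(346.1,240.2))
t,g=tri(i,(379.9,214.2),j,(355.9,230.3));show("flagtop",t);print(g)
t,g=tri(i,(378.9,218.9),j,(355.5,239.6));show("flagmid",t);print(g)
for z in (.066,.075,.08,.092):
    show(f"flag z{z}",np.r_[.631,.204,z]);print(proj(i,(.631,.204,z)),proj(j,(.631,.204,z)))
# pixels of rows: flag seen at given row -> single camera, on z plane
# pixel shift per mm of rail at pointer
P=np.array([.6235,.2085,.066]);print("px/mm",proj(i,P+u*.001)-proj(i,P),proj(j,P+u*.001)-proj(j,P))
E
```

```text
ptr scene [0.5601 0.185  0.066 ] along 0.0946 lat -0.0431
ptr side [0.5583 0.1841 0.066 ] along 0.0926 lat -0.0432
ptr tri [0.559  0.1842 0.0665] along 0.0932 lat -0.0434
0.0017354360837098604
ptr scene [0.6167 0.2118 0.066 ] along 0.1572 lat -0.0437
ptr side [0.6138 0.2112 0.066 ] along 0.1543 lat -0.043
ptr tri [0.6146 0.2102 0.0675] along 0.1546 lat -0.0443
0.0024428778737809525
flagtop [0.6313 0.2043 0.0911] along 0.167 lat -0.0569
0.0006403050866181005
flagmid [0.6324 0.2065 0.071 ] along 0.1689 lat -0.0553
0.0035739429957101347
flag z0.066 [0.631 0.204 0.066] along 0.1666 lat -0.057
[378.4095 222.2578] [355.555  241.9437]
flag z0.075 [0.631 0.204 0.075] along 0.1666 lat -0.057
[378.8906 219.5203] [355.6661 237.8007]
flag z0.08 [0.631 0.204 0.08 ] along 0.1666 lat -0.057
[379.1612 217.9803] [355.7284 235.4812]
flag z0.092 [0.631 0.204 0.092] along 0.1666 lat -0.057
[379.821  214.2271] [355.8795 229.8616]
px/mm [ 0.2242 -0.326 ] [ 0.4557 -0.1287]
```

Request:
drive_tool --rows '[{"tx": -1.56, "ty": 1.86, "tz": 0, "rx": 0, "ry": 0, "rz": 0}, {"tx": -3.67, "ty": 3.08, "tz": 0, "rx": 0, "ry": 0, "rz": 0}, {"tx": -6.06, "ty": 3.5, "tz": 0, "rx": 0, "ry": 0, "rz": 0}, {"tx": -8.46, "ty": 3.08, "tz": 0, "rx": 0, "ry": 0, "rz": 0}, {"tx": -10.56, "ty": 1.86, "tz": 0, "rx": 0, "ry": 0, "rz": 0}, {"tx": -12.12, "ty": 0, "tz": 0, "rx": 0, "ry": 0, "rz": 0}, {"tx": -12.12, "ty": 0, "tz": 0, "rx": 0, "ry": 0, "rz": 0}]'

```text
t: 17.35
position: [0.512, 0.1374, 0.1951]
ee_rot: [0.001, 0.56, 0.828, -0.0]
force: [-0.7, -0.1, 5.3]
width: 0.247
```

```bash
python3 meas.py b
python3 - <<'E'
from cmp import *
for a,b in (((468,183),(428,190)),((498,127),(498,158)),((592,152),(609,197))): print(tri(i,a,j,b))
E
```

```text
17.35 [0.512  0.1374 0.1951] [ 0.0006  0.5603  0.8283 -0.0001] [-0.7271 -0.071   5.3221] 0.24664518177695446
handle from centre tool cm [-6.2209  3.4889  0.0083] 150.71437228974509
scene [378 222]
tile origin scene 328 182
  yellow [(array([376, 213,   7,  14,  62]), array([378.9, 219.1]))]
  red [(array([371, 218,   4,   4,  11]), array([372.5, 219.4]))]
side [355 242]
tile origin side 305 202
  yellow [(array([353, 230,   6,  19,  72]), array([355.6, 239.6]))]
  red [(array([350, 237,   3,   6,  15]), array([351.1, 239.4]))]
wrist [476 181]
tile origin wrist 426 141
  yellow [(array([465, 174,  31,  23, 336]), array([480.8, 184.6]))]
  red [(array([468, 166,  12,   9,  88]), array([473.6, 169.9]))]
(array([0.7295, 0.1065, 0.2143]), np.float64(0.0016346308125919503))
(array([0.8548, 0.1656, 0.2422]), np.float64(0.0029271105921238813))
(array([0.9572, 0.0362, 0.2303]), np.float64(0.003441276895297406))
```

Run:
```python
from cmp import *
import pickle
w=pickle.load(open("i_b.pkl","rb"))["wrist"]
im=cv2.imread("pics/wrist_b.png")
cv2.imwrite("pics/wb.png",cv2.resize(im[150:210,440:520],None,fx=10,fy=10,interpolation=cv2.INTER_CUBIC))
ptr((372.5,219.4),(351.1,239.4))
show("ptr wrist",onz(w,473.6,169.9,.066))
```

```text
ptr scene [0.6252 0.2164 0.066 ] along 0.1668 lat -0.0433
ptr side [0.6235 0.2137 0.066 ] along 0.1641 lat -0.045
ptr tri [0.6244 0.2161 0.0654] along 0.166 lat -0.0432
0.002046022936624114
ptr wrist [0.6233 0.2136 0.066 ] along 0.1639 lat -0.0451
```

View pics/wb.png

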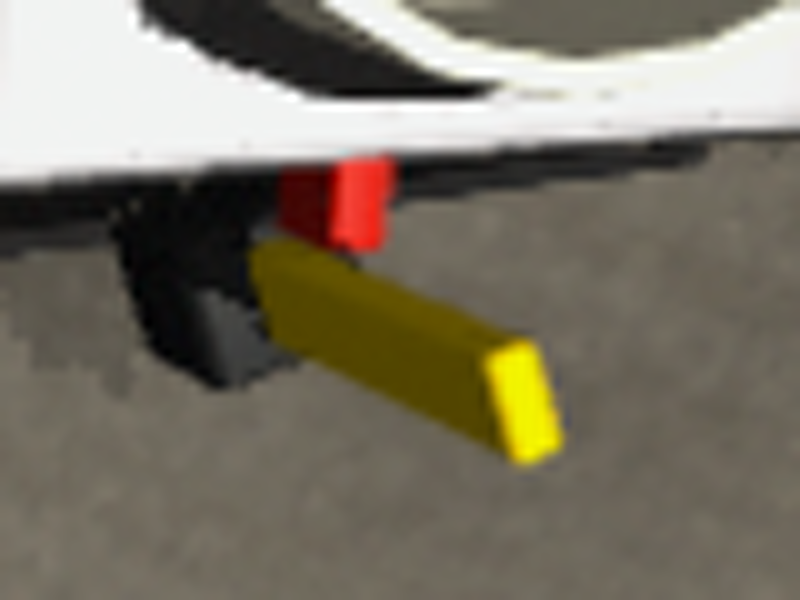

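Run:
```python
from cmp import *
import pickle
w=pickle.load(open("i_b.pkl","rb"))["wrist"];T=np.array(w["extrinsics"]);show("cam",T[:3,3])
c=lambda x,y:(440+x/10-.45,150+y/10-.45)
F=c(525,400);top=[c(487,355),c(535,342),c(560,440),c(518,465)]
for z in (.09,.092):
    show(f"flagtop {z}",onz(w,*F,z));P=[onz(w,*q,z) for q in top]
    print([np.linalg.norm(P[k]-P[k-1]).round(4) for k in range(4)],[np.degrees(np.arctan2(*(P[k]-P[k-1])[[1,0]])).round(1) for k in range(4)])
for a,b in ((i,(379.9,214.2)),(j,(355.9,230.3))): t,g=tri(w,F,a,b);show("flagtop tri",t);print(g)
Q=c(362,202)
for z in (.066,.0685): show(f"ptr top {z}",onz(w,*Q,z));P=[onz(w,*c(*q),z) for q in ((340,165),(392,158),(382,240),(333,245))];print([np.linalg.norm(P[k]-P[k-1]).round(4) for k in range(4)])
for a,b in ((i,(372.5,219.0)),(j,(351.5,238.4))): t,g=tri(w,Q,a,b);show("ptr tri",t);print(g)
```

```text
cam [0.4833 0.2098 0.318 ] along 0.0363 lat 0.0127
flagtop 0.09 [0.6312 0.205  0.09  ] along 0.1673 lat -0.0562
[np.float64(0.0097), np.float64(0.0036), np.float64(0.0085), np.float64(0.0035)] [np.float64(135.7), np.float64(38.3), np.float64(-45.3), np.float64(-123.1)]
flagtop 0.092 [0.6299 0.2051 0.092 ] along 0.1661 lat -0.0556
[np.float64(0.0096), np.float64(0.0036), np.float64(0.0085), np.float64(0.0035)] [np.float64(135.7), np.float64(38.3), np.float64(-45.3), np.float64(-123.1)]
flagtop tri [0.6319 0.205  0.0899] along 0.1679 lat -0.0565
0.0009780752915995547
flagtop tri [0.6311 0.205  0.0904] along 0.1672 lat -0.0561
0.00023501129255026296
ptr top 0.066 [0.6249 0.2143 0.066 ] along 0.1657 lat -0.0451
[np.float64(0.0069), np.float64(0.0043), np.float64(0.007), np.float64(0.0041)]
ptr top 0.0685 [0.6235 0.2143 0.0685] along 0.1644 lat -0.0445
[np.float64(0.0068), np.float64(0.0042), np.float64(0.0069), np.float64(0.004)]
ptr tri [0.6226 0.2143 0.0708] along 0.1636 lat -0.0441
0.0008085744638741178
ptr tri [0.6241 0.2143 0.0677] along 0.1649 lat -0.0447
0.0003062750341083879
```

Request:
drive_tool --rows '[{"tx": -0.6, "ty": -1.34, "tz": 0, "rx": 0, "ry": 0, "rz": 0}, {"tx": -0.9, "ty": -2.77, "tz": 0, "rx": 0, "ry": 0, "rz": 0}, {"tx": -0.9, "ty": -2.77, "tz": 0, "rx": 0, "ry": 0, "rz": 0}, {"tx": -0.9, "ty": -2.77, "tz": 0, "rx": 0, "ry": 0, "rz": 0}]'

```text
t: 18.0
position: [0.4895, 0.1188, 0.1951]
ee_rot: [0.001, 0.56, 0.829, -0.0]
force: [0.7, -1.5, 6.3]
width: 0.243
```

Request:
drive_tool --rows '[{"tx": 0, "ty": 0, "tz": 0, "rx": 0, "ry": 0, "rz": 0}, {"tx": 0, "ty": 0, "tz": 0, "rx": 0, "ry": 0, "rz": 0}, {"tx": 0, "ty": 0, "tz": 0, "rx": 0, "ry": 0, "rz": 0}, {"tx": 0, "ty": 0, "tz": -2, "rx": 0, "ry": 0, "rz": 0}, {"tx": 0, "ty": 0, "tz": -6, "rx": 0, "ry": 0, "rz": 0}, {"tx": 0, "ty": 0, "tz": -11, "rx": 0, "ry": 0, "rz": 0}, {"tx": 0, "ty": 0, "tz": -11, "rx": 0, "ry": 0, "rz": 0}]' --fingers 5

```text
t: 18.88
position: [0.4922, 0.1202, 0.3092]
ee_rot: [0.004, 0.559, 0.829, 0.003]
force: [0.6, 0.4, 0.2]
width: 0.585
```

Run:
```python
from h import *
s=observe();print(s["t"],s["position"],s["force"])
print(move([.659,.147,.30],np.radians(112)))
```

```text
18.875 [0.49218241 0.12020852 0.30918083] [0.60709774 0.42370809 0.22760646]
(array([-3.75, 16.46,  1.08]), array([ 0.009,  0.003, -0.001]))
```

Request:
drive_tool --rows '[{"tx": -3.7, "ty": 16.5, "tz": 0.8, "rx": 0, "ry": 0, "rz": 0}, {"tx": -3.7, "ty": 16.5, "tz": 0.8, "rx": 0, "ry": 0, "rz": 0}, {"tx": -3.7, "ty": 16.5, "tz": 0.8, "rx": 0, "ry": 0, "rz": 0}, {"tx": -3.7, "ty": 16.5, "tz": 0.8, "rx": 0, "ry": 0, "rz": 0}, {"tx": -3.7, "ty": 16.5, "tz": 0.8, "rx": 0, "ry": 0, "rz": 0}, {"tx": -3.7, "ty": 16.5, "tz": 0.8, "rx": 0, "ry": 0, "rz": 0}]'

```text
t: 19.62
position: [0.6554, 0.1473, 0.2967]
ee_rot: [-0.0, 0.56, 0.829, -0.0]
force: [0.6, 0.0, 0.2]
width: 0.586
```

```bash
python3 meas.py c
python3 - <<'E'
from cmp import *
import pickle
w=pickle.load(open("i_c.pkl","rb"))["wrist"];show("cam",np.array(w["extrinsics"])[:3,3])
im=cv2.imread("pics/wrist_c.png");q=proj(w,(.629,.209,.07)).round().astype(int);print(q-[40,30])
a=cv2.resize(im[q[1]-30:q[1]+30,q[0]-40:q[0]+40],(560,420),interpolation=cv2.INTER_CUBIC)
s=cv2.imread("pics/scene_c.png")[190:310,260:400];d=cv2.imread("pics/side_c.png")[180:290,220:380]
b=np.vstack([cv2.resize(s,(240,210),interpolation=cv2.INTER_CUBIC),cv2.resize(d,(240,210),interpolation=cv2.INTER_CUBIC)])
cv2.imwrite("pics/fc.png",np.hstack([a,b]))
E
```

```text
19.625 [0.6554 0.1473 0.2967] [-0.0001  0.5595  0.8288 -0.0001] [0.5955 0.0147 0.1951] 0.5860664436863972
handle from centre tool cm [-10.6733  17.1409  -0.0033] 121.90960391140739
scene [378 222]
tile origin scene 328 182
  yellow [(array([377, 213,   6,  13,  40]), array([379. , 217.7]))]
  red [(array([372, 218,   4,   3,  11]), array([373.4, 219.1]))]
side [355 242]
tile origin side 305 202
  yellow [(array([353, 229,   6,  20,  72]), array([355.6, 239.4]))]
  red [(array([350, 236,   3,   6,  13]), array([351.2, 238.4]))]
wrist [316 123]
tile origin wrist 266 83
  yellow [(array([313, 119,   8,  12,  50]), array([316.5, 124.6]))]
  red [(array([312, 109,   6,   9,  43]), array([314.6, 113. ]))]
cam [0.6266 0.219  0.4202] along 0.1692 lat -0.0415
[277  90]
```

View pics/fc.png

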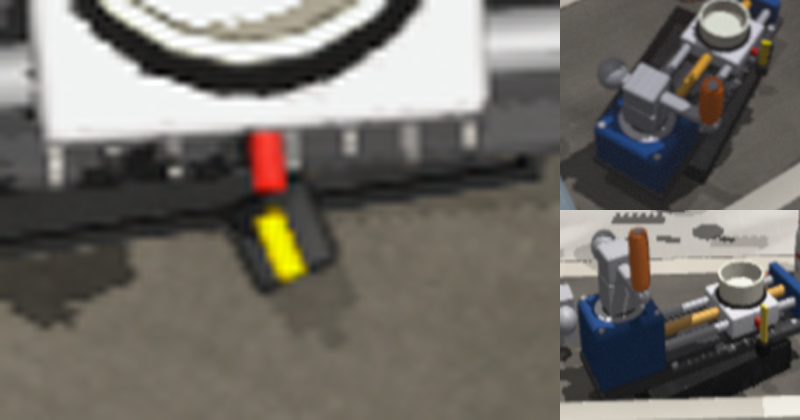

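Run:
```python
from cmp import *
import pickle
w=pickle.load(open("i_c.pkl","rb"))["wrist"]
c=lambda x,y:(277+x/7-.43,90+y/7-.43)
for z in (.09,.092): show(f"flag {z}",onz(w,*c(281,246),z));P=[onz(w,*c(*q),z) for q in ((257,213),(280,209),(305,277),(283,283))];print([((p-O)@u).round(4) for p in P])
show("flag near edge ctr",onz(w,*c(269,211),.091))
for z in (.066,.0685): show(f"ptr {z}",onz(w,*c(268,160),z)); show("tip",onz(w,*c(270,189),z))
show("red blob",onz(w,314.6,113,.0685));show("yellow blob",onz(w,316.5,124.6,.091))
# rail dir from carriage edge (top z~.08?)
a,b=onz(w,*c(50,138),.075),onz(w,*c(485,110),.075);print("edge yaw",np.degrees(np.arctan2(*(b-a)[[1,0]])))
ptr((373.4,219.1),(351.2,238.4))
print(observe()["t"])
```

```text
flag 0.09 [0.6309 0.205  0.09  ] along 0.167 lat -0.0561
[np.float64(0.1637), np.float64(0.1672), np.float64(0.1703), np.float64(0.1669)]
flag 0.092 [0.6309 0.2051 0.092 ] along 0.167 lat -0.056
[np.float64(0.1638), np.float64(0.1672), np.float64(0.1703), np.float64(0.1669)]
flag near edge ctr [0.6273 0.2091 0.091 ] along 0.1656 lat -0.0509
ptr 0.066 [0.6243 0.2156 0.066 ] along 0.1657 lat -0.0437
tip [0.6263 0.2115 0.066 ] along 0.1657 lat -0.0482
ptr 0.0685 [0.6244 0.2156 0.0685] along 0.1657 lat -0.0437
tip [0.6263 0.2116 0.0685] along 0.1657 lat -0.0481
red blob [0.6243 0.2149 0.0685] along 0.1654 lat -0.0443
yellow blob [0.6307 0.2051 0.091 ] along 0.1668 lat -0.0559
edge yaw 25.418769440352456
ptr scene [0.6272 0.216  0.066 ] along 0.1685 lat -0.0446
ptr side [0.624  0.2175 0.066 ] along 0.1662 lat -0.0418
ptr tri [0.6244 0.2136 0.0691] along 0.1648 lat -0.0455
0.002106157512209329
19.775
```

Run:
```python
from h import *
import pickle
w=pickle.load(open("i_c.pkl","rb"))["wrist"]
im=cv2.imread("pics/wrist_c.png");m=cv2.inRange(cv2.cvtColor(im,cv2.COLOR_BGR2HSV),(5,140,60),(16,255,255))
k,l,st,ce=cv2.connectedComponentsWithStats(m);print([(st[j],ce[j]) for j in range(1,k) if st[j][4]>40]);print(proj(w,(.4895,.1188,.211)),proj(w,(.4895,.1188,.161)))
print(move([.4895,.1188,.30],np.radians(112)))
```

```text
[(array([388,   0,  28,   4,  81], dtype=int32), array([401.61728395,   1.13580247])), (array([  70,  147,   68,   36, 1583], dtype=int32), array([104.63423879, 163.65445357]))]
[ 82.27552908 172.16042784] [126.12671566 160.77073417]
(array([  3.57, -16.49,  -0.28]), array([ 0.001,  0.   , -0.001]))
```

Request:
drive_tool --rows '[{"tx": 3.6, "ty": -16.5, "tz": -0.3, "rx": 0, "ry": 0, "rz": 0}, {"tx": 3.6, "ty": -16.5, "tz": -0.3, "rx": 0, "ry": 0, "rz": 0}, {"tx": 3.6, "ty": -16.5, "tz": -0.3, "rx": 0, "ry": 0, "rz": 0}, {"tx": 3.6, "ty": -16.5, "tz": -0.3, "rx": 0, "ry": 0, "rz": 0}, {"tx": 3.6, "ty": -16.5, "tz": -0.3, "rx": 0, "ry": 0, "rz": 0}, {"tx": 3.6, "ty": -16.5, "tz": 4, "rx": 0, "ry": 0, "rz": 0}, {"tx": 3.6, "ty": -16.5, "tz": 8, "rx": 0, "ry": 0, "rz": 0}, {"tx": 3.6, "ty": -16.5, "tz": 10.2, "rx": 0, "ry": 0, "rz": 0}, {"tx": 3.6, "ty": -16.5, "tz": 10.2, "rx": 0, "ry": 0, "rz": 0}, {"tx": 3.6, "ty": -16.5, "tz": 10.2, "rx": 0, "ry": 0, "rz": 0}]' --fingers 5

```text
t: 21.02
position: [0.4917, 0.1191, 0.1955]
ee_rot: [0.001, 0.56, 0.829, 0.001]
force: [0.1, 0.8, 0.6]
width: 0.584
```

Request:
drive_tool --rows '[{"tx": 0, "ty": 0, "tz": 0, "rx": 0, "ry": 0, "rz": 0}, {"tx": 0, "ty": 0, "tz": 0, "rx": 0, "ry": 0, "rz": 0}, {"tx": 0, "ty": 0, "tz": 0, "rx": 0, "ry": 0, "rz": 0}, {"tx": 0, "ty": 0, "tz": 0, "rx": 0, "ry": 0, "rz": 0}, {"tx": 0, "ty": 0, "tz": 0, "rx": 0, "ry": 0, "rz": 0}]' --fingers 1

```text
t: 21.65
position: [0.4911, 0.1187, 0.1954]
ee_rot: [0.001, 0.56, 0.829, 0.001]
force: [0.9, -2.0, 5.3]
width: 0.246
```

Request:
drive_tool --rows '[{"tx": -0.03, "ty": -1, "tz": 0, "rx": 0, "ry": 0, "rz": 0}, {"tx": 0.03, "ty": -1.95, "tz": 0, "rx": 0, "ry": 0, "rz": 0}, {"tx": 0.03, "ty": -1.95, "tz": 0, "rx": 0, "ry": 0, "rz": 0}, {"tx": 0.03, "ty": -1.95, "tz": 0, "rx": 0, "ry": 0, "rz": 0}]'

```text
t: 22.15
position: [0.472, 0.1114, 0.1953]
ee_rot: [0.001, 0.56, 0.829, 0.0]
force: [1.0, -2.8, 6.3]
width: 0.247
```

Request:
drive_tool --rows '[{"tx": 0, "ty": 0, "tz": 0, "rx": 0, "ry": 0, "rz": 0}, {"tx": 0, "ty": 0, "tz": 0, "rx": 0, "ry": 0, "rz": 0}, {"tx": 0, "ty": 0, "tz": 0, "rx": 0, "ry": 0, "rz": 0}, {"tx": 0, "ty": 0, "tz": -2, "rx": 0, "ry": 0, "rz": 0}, {"tx": 0, "ty": 0, "tz": -6, "rx": 0, "ry": 0, "rz": 0}, {"tx": 0, "ty": 0, "tz": -10.5, "rx": 0, "ry": 0, "rz": 0}, {"tx": 0, "ty": 0, "tz": -10.5, "rx": 0, "ry": 0, "rz": 0}, {"tx": 0, "ty": 0, "tz": -10.5, "rx": 0, "ry": 0, "rz": 0}]' --fingers 5

```text
t: 23.15
position: [0.4712, 0.1121, 0.2984]
ee_rot: [-0.001, 0.56, 0.829, -0.0]
force: [-0.0, -0.3, -0.5]
width: 0.588
```

Run:
```python
from h import *
s=observe();print(s["t"],s["position"],s["force"])
print(move([.6554,.1473,.2967],np.radians(112)))
```

```text
23.15 [0.47118325 0.11209731 0.29842772] [-0.0193435  -0.25197153 -0.45621895]
(array([-3.62, 18.4 ,  0.14]), array([-0.001, -0.001, -0.001]))
```

Request:
drive_tool --rows '[{"tx": -3.6, "ty": 18.4, "tz": 0, "rx": 0, "ry": 0, "rz": 0}, {"tx": -3.6, "ty": 18.4, "tz": 0, "rx": 0, "ry": 0, "rz": 0}, {"tx": -3.6, "ty": 18.4, "tz": 0, "rx": 0, "ry": 0, "rz": 0}, {"tx": -3.6, "ty": 18.4, "tz": 0, "rx": 0, "ry": 0, "rz": 0}, {"tx": -3.6, "ty": 18.4, "tz": 0, "rx": 0, "ry": 0, "rz": 0}, {"tx": -3.6, "ty": 18.4, "tz": 0, "rx": 0, "ry": 0, "rz": 0}, {"tx": -3.6, "ty": 18.4, "tz": 0, "rx": 0, "ry": 0, "rz": 0}]'

```text
t: 24.02
position: [0.6551, 0.1474, 0.3008]
ee_rot: [0.001, 0.56, 0.829, 0.001]
force: [-1.1, 0.2, 0.3]
width: 0.588
```

```bash
python3 meas.py d
python3 - <<'E'
from cmp import *
import pickle
for n in "cd":
    w=pickle.load(open(f"i_{n}.pkl","rb"))["wrist"];im=cv2.imread(f"pics/wrist_{n}.png")
    q=proj(w,(.629,.209,.07)).astype(int);x0,y0=q-[25,20];t=im[y0:y0+40,x0:x0+50].astype(float)
    B,G,Rr=t[...,0],t[...,1],t[...,2]
    for nm,wt,z in (("red",np.clip(Rr-np.maximum(G,B)-40,0,None),.0685),("yel",np.clip(np.minimum(G,Rr)-B-60,0,None),.091)):
        yy,xx=np.mgrid[:40,:50];s=wt.sum();show(nm,onz(w,x0+(xx*wt).sum()/s,y0+(yy*wt).sum()/s,z))
# handle position check in scene/side (seated: sleeve z .161-.211)
i_=camera_info("scene")
o=[]
for nm in ("scene","side"):
    m=cv2.inRange(cv2.cvtColor(cv2.imread(f"pics/{nm}_d.png"),cv2.COLOR_BGR2HSV),(5,140,60),(16,255,255));m[:,:230]=0;m[:190 if nm=="scene" else 150]=0;m[:,345:]=0
    k,l,st,ce=cv2.connectedComponentsWithStats(m);b=1+np.argmax(st[1:,4]);print(st[b],ce[b]);o.append(ce[b])
print("handle mid (expect .472,.111,.186)",tri(i,o[0],j,o[1]))
E
```

```text
24.025 [0.6551 0.1474 0.3008] [0.0007 0.5595 0.8288 0.0006] [-1.1218  0.1922  0.3217] 0.5879677022682955
handle from centre tool cm [-10.6513  17.1166   0.0354] 121.89304168245354
scene [378 222]
tile origin scene 328 182
  yellow [(array([377, 213,   6,  13,  41]), array([379. , 217.7]))]
  red [(array([372, 217,   4,   4,  13]), array([373.4, 218.4]))]
side [355 242]
tile origin side 305 202
  yellow [(array([353, 229,   6,  20,  73]), array([355.6, 239.3]))]
  red [(array([351, 236,   2,   4,   8]), array([351.5, 237.5]))]
wrist [316 123]
tile origin wrist 266 83
  yellow [(array([313, 120,   8,  10,  48]), array([316.6, 124.5]))]
  red [(array([314, 109,   5,   9,  39]), array([315.7, 113.2]))]
red [0.6244 0.2152 0.0685] along 0.1656 lat -0.0441
yel [0.6307 0.2051 0.091 ] along 0.1669 lat -0.056
red [0.6255 0.2157 0.0685] along 0.1668 lat -0.044
yel [0.6308 0.2051 0.091 ] along 0.1669 lat -0.056
[335 242  10  27 216] [339.4028 255.9398]
[255 192  14  33 370] [261.1243 208.5514]
handle mid (expect .472,.111,.186) (array([0.4712, 0.116 , 0.1836]), np.float64(0.00015472323170241653))
```

```bash
python3 -c "
from workcell import *
print(sign_off())"
```

```text
the job is handed in; nothing more can be done
None
```

I fitted the orange-handled crank onto the square shaft end, wound it clockwise by its handle for about 2.5 turns, and let go. I handed the job in at about 24 s, with the gripper clear of everything.

**Alignment:** I stopped short first. An overhead look with the crank released showed the pointer about 1.3 mm behind the flag, so I gripped the handle again and turned about 15° more. In the last overhead measurement the pointer was at 166.8 mm along the rails and the flag's centre at 166.9 mm.

**Seating:** The crank went down with little force until it met the shaft foot at the expected height. At the end its handle measured about 184 mm above the bench, against about 186 mm expected for a seated crank.

**Checks that disagreed:** Along the rails, the scene and side cameras differ by about 2 mm on the pointer and do not fully agree with the overhead view, which is within their stated calibration. I went by the overhead view, where the camera stood almost directly over both marks. The flag plate is twisted about 20° to the rails, so I aimed at its centre. The last overhead check was by colour measurement only, because the picture allowance was used up.

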